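# Point out the missing cover bolt

### The arm

A 6-joint arm with a two-finger parallel gripper is mounted at the origin on the work surface. World frame = base frame: x ahead of the robot, y to its left, z up, the work surface at z = 0. Lengths are in m, angles in rad, forces in N, time in s.
With the tool pointing down it reaches from about 0.225 to 0.725 m from the base axis. Payload 3.1 kg.
Tool frame: the origin (TCP) lies on the mounting face of the last link; the fingertips stand 173 mm ahead of it and the grasp point (between the pads) lies 155 mm ahead of it (bot.tip_reach is the distance from the TCP to the fingertips, in m); z points along the fingers, x is the direction in which the jaws open and shut, and the axes are right-handed (so a half turn about z gives the same grasp; the last joint's range is limited). The gripper opens to 85 mm and grips with 20 to 120 N. Pads are 22 mm wide; open, the fingers measure 114 mm over their backs; the gripper's body (76 mm by 85 mm) begins 54 mm behind the grasp point. The pads swing forward as they close: fully open they stand 13 mm farther back than shut.
Start: joints at [1.082, 0.048, 0.099, 1.622, 0, 1.443], TCP at [0.185, 0.491, 0.405] pointing down, gripper open.
Joint ranges: [-2.91, 2.91], [-0.99, 1.94], [-1.21, 1.42], [-2.12, 2.29], [-1.49, 1.47], [-3.14, 3.14]. Speed limits (rad/s): [2.79, 2.79, 3.14, 3.14, 3.14, 3.14].

### API

Orientations are given as [roll, pitch, yaw] about the fixed x, y, z axes, in that order (R = Rz(yaw) Ry(pitch) Rx(roll)).
In Python, from workcell import bot, move_gripper, kinematics, viewer gives the robot as it stands. Calls block until the motion is done:
- bot.movep(position, orientation): joint-space move of the TCP to a pose.
- bot.move_linear(position, ori=None, max_speed=0.15, f_stop=None): straight line of the TCP; ori=None keeps the orientation; max_speed is the mean speed in m/s. With f_stop (N) it stops when the force on the tool has changed by that much, and returns True; else False.
- bot.goto_joints(angles): joint-space move.
- move_gripper(opening, grip_force=None): opening from 0.0 (shut) to 1.0 (fully open); grip_force is the grip in N (None keeps the last); returns when the fingers have stopped.
- bot.pause(seconds).
- kinematics.inverse_kinematics(position, orientation): joint angles nearest the present ones, or None.
- bot.state(): the state.
- viewer.camera(name): name is "scene" or "top" or "wrist"; returns a dict with "color" (480x640x3 uint8, red, green, blue), "z_map" (480x640 float32, m along the optical axis (not along the pixel's ray), 0 where there is no reading), "mtx" (3x3 intrinsics, pixels), "distortion" ([k1, k2, p1, p2, k3] as OpenCV has them; the pictures are not rectified), "rvec" (rotation vector, rad) and "tvec" (3), from world to camera coordinates, as OpenCV has them; the wrist camera has in their place "hand_eye" (4x4, takes a point from camera to tool coordinates, whose origin is the TCP and whose axes are the tool frame's). Camera axes: x right, y down, z forward; pixel columns grow to the right and rows downward; lengths in m; the calibration is good to about 2 mm. A picture is of the moment at which its call begins: read the wrist's pose just before it.
A pose or a line that the arm cannot do raises bot.PlanningError and nothing moves.
- bot.job_done(): hands the job in, once; it reports no verdict.
Trained networks look in the newest picture that a camera, given by its name, has taken for a name from the list of things; names that differ only in an ending like _2 or _b are one class to them, and where a whole thing is asked for, a point or a joint stands for the part that bears it (a point fixed in the world has none). Each returns a list of dicts, best first, with "score" (0 to 1); they miss things now and then, are a little off and sometimes report something else, mostly with a low value. They report only what shows in the picture. A call takes as long as a camera call.
- viewer.regions_of(camera, thing): "mask" (480x640 bool, what is visible of it) and "rect" ([centre column, centre row, width, height] as shares, 0 to 1, of the picture: columns of its width, rows of its height, round what is visible of it).
- viewer.landmark_of(camera, thing): "centre" ([column, row] as shares, 0 to 1, of the picture: columns of its width, rows of its height: a listed point, or the origin of a listed thing).
The state is a dict: "time_s": time; "joint_pos": joint angles; "qd": joint speeds; "tau": joint torques, N m; "tcp_pos": TCP position; "ee_rot": TCP orientation; "force": force on the tool from outside, world axes, zero at the start; "moment": the same for the moment, N m; "width": opening from 0.0 (shut) to 1.0 (fully open).
Only numpy, scipy, OpenCV 4.12 (cv2) and the standard library are available. Lean on these libraries where they do the work, as an engineer would, in place of code of your own. Each camera call takes 0.05 s, during which the arm holds its last target. There are 200 camera calls.

### The job

The gearbox in the bench vice is short of one cover bolt: show the trainee where it goes and which bolt to fit. Point straight down at the empty bolt hole with the fingertips two or three centimetres above it and stay there for about two seconds, then point in the same way at the loose hex bolt in the parts tray that matches the ones in the cover, and finish still pointing at it. Touch nothing, and come down over those two only, moving well above everything else.

Things in the scene. Friction and masses are not known exactly. Their poses are not given: they have to be found in the camera images.
- empty_hole (a point): the empty bolt hole in the gearbox cover: 13 mm across, dark inside; the point is the middle of its mouth, level with the cover's top face, about 213 mm above the bench; z is up. The cover has six bolt places in two rows of three (64 mm apart in a row, 76 mm between rows); five hold bolts, this one does not, and which one it is changes. It is fixed
- gearbox: gearbox held between the jaws of the red bench vice: grey housing, bare aluminium cover 104 (x) x 156 mm (y), a shaft at each end. Origin under its middle, 115 mm above the bench; x points across the jaws away from the robot, z up; cover's top face at z = 98 mm, breather plug in its middle up to z = 114 mm. Vice and gearbox are fixed, and placed and turned together
- hex_bolt_top (a point): the loose hex bolt, M12, that is missing from the cover: plain steel, head 19 mm across flats and 7.5 mm high, as on the cover's bolts. It stands upside down on its head in the parts tray; the point is the upper end of its 12 mm thick threaded shank, its highest part, 47.5 mm above the underside of the head and about 51 mm above the bench; z is up
- tray: shallow open parts tray, dark rubber-coated, 150 (x) x 220 mm (y), rim 16 mm high, floor 3 mm thick, fixed; origin under its middle. Five fasteners stand in it, their places mixed
- small_bolt_top (a point): another fastener standing in the parts tray, not to be pointed at: much smaller hex bolt, M6: head 10 mm across the flats and 4 mm high, 24 mm tall in all; the point is on its middle axis, level with its top; neighbours stand at least 45 mm apart, centre to centre
- cap_screw_top (a point): another fastener standing in the parts tray, not to be pointed at: socket-head cap screw, M16: round head 24 mm across and 16 mm high, 61 mm tall in all; the point is on its middle axis, level with its top; neighbours stand at least 45 mm apart, centre to centre
- wing_nut_top (a point): another fastener standing in the parts tray, not to be pointed at: wing nut, M10: hub 20 mm across, two wings 51 mm from tip to tip, 23 mm tall; the point is on its middle axis, level with its top; neighbours stand at least 45 mm apart, centre to centre
- long_nut_top (a point): another fastener standing in the parts tray, not to be pointed at: long coupling nut, a plain hexagon 19 mm across the flats and 36 mm tall; the point is on its middle axis, level with its top; neighbours stand at least 45 mm apart, centre to centre
- cover_bolt0_top (a point): one of the five hex bolts fitted in the cover, not to be pointed at: head 19 mm across the flats on a 24 mm washer; the point is the top of the head, 10 mm above the cover's face
- cover_bolt1_top (a point): one of the five hex bolts fitted in the cover, not to be pointed at: head 19 mm across the flats on a 24 mm washer; the point is the top of the head, 10 mm above the cover's face
- cover_bolt2_top (a point): one of the five hex bolts fitted in the cover, not to be pointed at: head 19 mm across the flats on a 24 mm washer; the point is the top of the head, 10 mm above the cover's face
- cover_bolt3_top (a point): one of the five hex bolts fitted in the cover, not to be pointed at: head 19 mm across the flats on a 24 mm washer; the point is the top of the head, 10 mm above the cover's face
- cover_bolt4_top (a point): one of the five hex bolts fitted in the cover, not to be pointed at: head 19 mm across the flats on a 24 mm washer; the point is the top of the head, 10 mm above the cover's face

How it is judged:
By the outcome, as a careful person would: the job done as asked, in the order asked, and still so for the second after the job is handed in, with the robot touching nothing.
It also fails if it takes over 38 s, if anything falls off the work surface, if the arm or the gripper's body presses on something with over 40 N, if the wrist force passes 120 N, or if a joint passes its speed limit or range.

## Working session

There is one attempt and no reset: what is moved stays moved. The work goes in short steps, each a Python script; the robot and the scene stay as the last script left them, time stands still between calls to the robot, and variables do not carry over. Pictures are saved under pics/ and viewed, on a budget of 10 in all, crops included, one or two more only if the job needs it, and the job is handed in when it is done.

```bash
mkdir -p pics; cat > h.py <<'E'
import numpy as np, cv2
from workcell import bot, move_gripper, kinematics, viewer
def tomodel(im, uv, z):
    "pixel -> world point on plane z, and from depth"
    R=cv2.Rodrigues(np.array(im["rvec"],float))[0]; t=np.array(im["tvec"],float).ravel()
    n=cv2.undistortPoints(np.array([[uv]],float),im["mtx"],np.array(im["distortion"],float))[0,0]
    d=R.T@np.array([n[0],n[1],1]); c=-R.T@t
    u,v=int(round(uv[0])),int(round(uv[1])); zz=im["z_map"][v,u]
    return c+d*(z-c[2])/d[2], c+d*zz
E
python3 - <<'E'
from h import *
for c in ("top","scene"):
    im=viewer.camera(c); cv2.imwrite(f"pics/{c}0.png",im["color"][:,:,::-1])
    for n,z in (("empty_hole",.213),("gearbox",.115),("hex_bolt_top",.051),("small_bolt_top",.027),("cap_screw_top",.064),("wing_nut_top",.026),("long_nut_top",.039),("cover_bolt0_top",.223),("tray",0)):
        for r in viewer.landmark_of(c,n)[:6]:
            uv=np.array(r["centre"])*[640,480]; a,b=tomodel(im,uv.clip(0,[639,479]),z)
            print(c,n,round(r["score"],2),uv.round(1),a.round(3),b.round(3))
s=bot.state();print(s["time_s"],s["tcp_pos"],s["ee_rot"],s["width"])
E
```

```text
top empty_hole 0.41 [157.3 259.7] [0.499 0.165 0.213] [0.499 0.166 0.21 ]
top gearbox 0.71 [183.9 243. ] [0.539 0.152 0.115] [0.526 0.122 0.218]
top hex_bolt_top 0.46 [395.4 291.1] [ 0.453 -0.25   0.051] [ 0.453 -0.249  0.052]
top small_bolt_top 0.46 [450.2 306.1] [ 0.423 -0.367  0.027] [ 0.423 -0.374  0.005]
top cap_screw_top 0.55 [449.  267.3] [ 0.5   -0.355  0.064] [ 0.5   -0.355  0.064]
top wing_nut_top 0.49 [406.3 265.8] [ 0.505 -0.278  0.026] [ 0.506 -0.28   0.016]
top long_nut_top 0.41 [421.8 298.1] [ 0.44  -0.305  0.039] [ 0.44  -0.306  0.037]
top cover_bolt0_top 0.42 [204.4 221.2] [0.561 0.088 0.223] [ 0.439 -0.081  0.909]
top tray 0.66 [421.  281.2] [ 0.475 -0.315  0.   ] [ 0.475 -0.314  0.003]
scene empty_hole 0.69 [212.9 350.5] [ 0.583 -0.406  0.213] [ 0.496 -0.351  0.063]
scene empty_hole 0.54 [235.9 307.1] [ 0.554 -0.326  0.213] [ 0.424 -0.225  0.003]
scene gearbox 0.82 [388.  193.7] [0.542 0.146 0.115] [0.576 0.085 0.176]
scene hex_bolt_top 0.65 [223.8 349.7] [ 0.504 -0.333  0.051] [ 0.476 -0.314  0.002]
scene hex_bolt_top 0.52 [238.7 310.7] [ 0.464 -0.251  0.051] [ 0.
[... 154 characters left out ...]
.027] [ 0.408 -0.35   0.005]
scene cap_screw_top 0.64 [212.2 349.6] [ 0.494 -0.351  0.064] [ 0.495 -0.351  0.066]
scene wing_nut_top 0.67 [244. 341.] [ 0.506 -0.285  0.026] [ 0.493 -0.275  0.003]
scene wing_nut_top 0.56 [388.6 192.5] [0.491 0.24  0.026] [0.574 0.089 0.175]
scene wing_nut_top 0.44 [428.  151.4] [0.484 0.441 0.026] [0.596 0.199 0.222]
scene long_nut_top 0.63 [209.6 323.5] [ 0.433 -0.302  0.039] [ 0.432 -0.301  0.036]
scene cover_bolt0_top 0.68 [383.1 169.9] [0.556 0.091 0.223] [0.557 0.09  0.224]
scene tray 0.58 [224.6 350.2] [ 0.477 -0.313  0.   ] [ 0.479 -0.314  0.003]
1.0 [0.18534813 0.49119436 0.40473798] [-3.14157876e+00 -4.32428952e-05  1.21002068e+00] 1.0010481524816652
```

```bash
python3 - <<'E'
import cv2,numpy as np
t=cv2.imread("pics/top0.png");s=cv2.imread("pics/scene0.png")
a=cv2.resize(t[180:320,110:250],(400,400),interpolation=3); b=cv2.resize(t[240:330,375:475],(400,360),interpolation=3)
b=cv2.copyMakeBorder(b,0,40,0,0,0)
cv2.imwrite("pics/c1.png",np.hstack([a,b]))
E
```

```text
(no output)
```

View pics/c1.png

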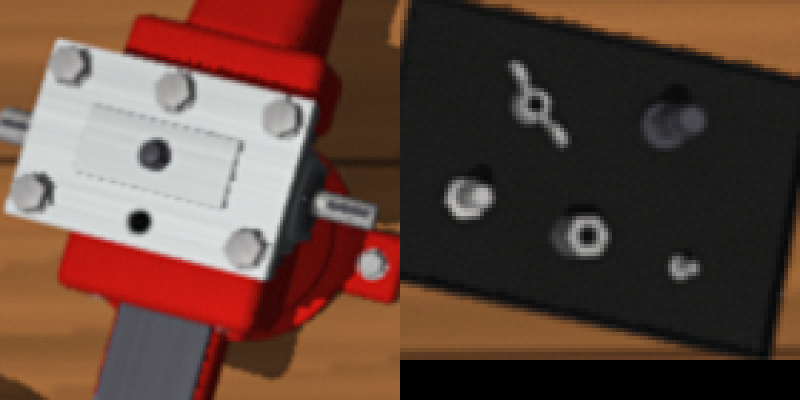

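View pics/scene0.png

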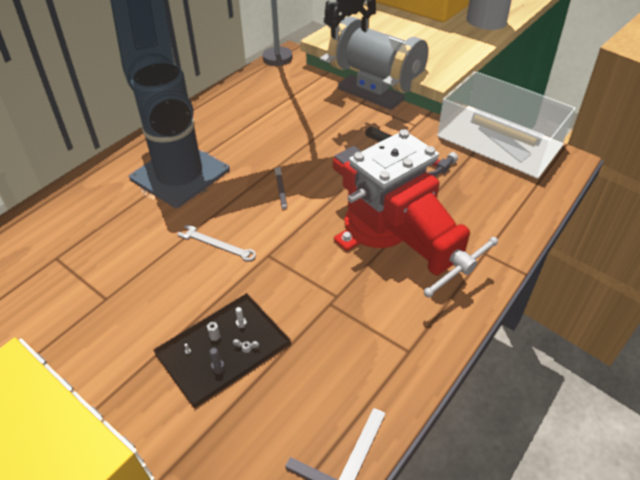

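The top view shows the hole at about (158.5, 257.5), in the middle of the near row. The hex bolt is at about (395, 289), standing on its head with a thin bright shank. Next I shut the gripper, go up and over the hole, and look with the wrist camera.

```bash
cat >> h.py <<'E'
from scipy.spatial.transform import Rotation as Ro
def wrist(name):
    s=bot.state(); im=viewer.camera("wrist"); cv2.imwrite(f"pics/{name}.png",im["color"][:,:,::-1])
    T=np.eye(4); T[:3,:3]=Ro.from_euler("xyz",s["ee_rot"]).as_matrix(); T[:3,3]=s["tcp_pos"]
    W=np.linalg.inv(T@np.array(im["hand_eye"])); im["rvec"]=cv2.Rodrigues(W[:3,:3])[0]; im["tvec"]=W[:3,3]
    np.savez(f"{name}.npz",**{k:im[k] for k in("z_map","mtx","distortion","rvec","tvec","color")})
    return im
def land(cam,im,names):
    for n,z in names:
        for r in viewer.landmark_of(cam,n)[:6]:
            uv=np.array(r["centre"])*[640,480]; a,b=tomodel(im,uv.clip(0,[639,479]),z)
            print(cam,n,round(r["score"],2),uv.round(1),a.round(4),b.round(4))
E
python3 - <<'E'
from h import *
im={}
t=dict(top=None)
move_gripper(0.0)
p=bot.state()["tcp_pos"]
bot.move_linear([p[0],p[1],.47],max_speed=.1)
print(bot.state()["time_s"], bot.tip_reach)
for yaw in (1.21,0,-.3,.3,-1.5):
    for P in ([.5,.167,.49],[.453,-.25,.30]): print(yaw,P,kinematics.inverse_kinematics(P,[np.pi,0,yaw]))
bot.movep([.495,.165,.49],[np.pi,0,0.3]); print(bot.state()["time_s"])
im=wrist("w1"); land("wrist",im,[("empty_hole",.213),("cover_bolt0_top",.223),("gearbox",.115)])
print(bot.state()["time_s"])
E
```

```text
2.5667 0.1734
1.21 [0.5, 0.167, 0.49] [0.19509886 0.0951001  0.32113065 1.79682687 0.         0.55589519]
1.21 [0.453, -0.25, 0.3] [-0.63394452  0.03050697 -0.12679962  1.41348974  0.         -0.27314819]
0 [0.5, 0.167, 0.49] [0.19509886 0.0951001  0.32113065 1.79682687 0.         1.76589519]
0 [0.453, -0.25, 0.3] [-0.63394452  0.03050697 -0.12679962  1.41348974  0.          0.93685181]
-0.3 [0.5, 0.167, 0.49] [0.19509886 0.0951001  0.32113065 1.79682687 0.         2.06589519]
-0.3 [0.453, -0.25, 0.3] [-0.63394452  0.03050697 -0.12679962  1.41348974  0.          1.23685181]
0.3 [0.5, 0.167, 0.49] [0.19509886 0.0951001  0.32113065 1.79682687 0.         1.46589519]
0.3 [0.453, -0.25, 0.3] [-0.63394452  0.03050697 -0.12679962  1.41348974  0.          0.63685181]
-1.5 [0.5, 0.167, 0.49] [ 0.19509886  0.0951001   0.32113065  1.79682687  0.         -3.01729012]
-1.5 [0.453, -0.25, 0.3] [-0.63394452  0.03050697 -0.12679962  1.41348974  0.          2.43685181]
4.2167
wrist empty_hole 0.87 [331.2 239.6] [0.502  0.1657 0.213 ] [0.5024 0.1647 0.2098]
wrist gearbox 0.73 [366.2 230.6] [0.5396 0.1536 0.115 ] [0.5205 0.177  0.2119]
4.4167
```

View pics/w1.png

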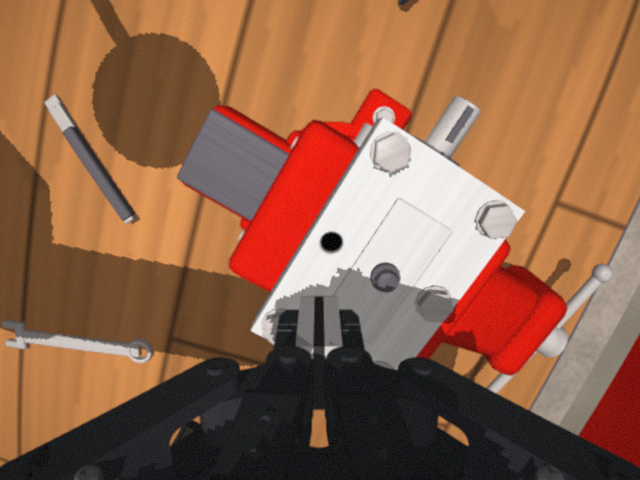

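The wrist view shows the dark hole at (331, 242), with bolts on either side of it in the row and the breather at (385, 277). I'll centroid the dark blob in both cameras, then go down.

```bash
python3 - <<'E'
from h import *
def blob(im,c,r,z):
    g=im["color"].max(2).astype(float); v,u=np.mgrid[:480,:640]
    m=(np.hypot(u-c[0],v-c[1])<r); w=np.where(m,np.clip(np.median(g[m])-30-g,0,None),0)
    uv=((u*w).sum()/w.sum(),(v*w).sum()/w.sum()); print(np.round(uv,2)); return tomodel(im,uv,z)[0]
W=np.load("w1.npz"); a=blob(W,(331,242),16,.213)
T=viewer.camera("top"); 
img=cv2.imread("pics/top0.png")[:,:,::-1]; T["color"]=img
b=blob(T,(158.4,257.4),6,.213)
print("wrist",a.round(4),"top",b.round(4))
S=dict(viewer.camera("scene"));S["color"]=cv2.imread("pics/scene0.png")[:,:,::-1]
if np.hypot(*(a-b)[:2])<.005:
    h=(a+b)/2; h[2]=.213
    bot.movep([h[0],h[1],.46],[np.pi,0,.3])
    bot.move_linear([h[0],h[1],.213+.026+bot.tip_reach],max_speed=.06)
    s=bot.state(); print(h,s["time_s"],s["tcp_pos"],s["ee_rot"])
    sc=viewer.camera("scene")["color"][:,:,::-1]; wr=viewer.camera("wrist")["color"][:,:,::-1]
    cv2.imwrite("pics/chk.png",np.hstack([cv2.resize(sc[90:230,320:460],(400,400),interpolation=3),cv2.resize(wr[140:390,200:450],(400,400))]))
E
```

```text
[330.99 241.53]
[158.39 257.2 ]
wrist [0.5023 0.1645 0.213 ] top [0.5032 0.1637 0.213 ]
[0.50272097 0.16407232 0.213     ] 5.7083 [0.50277218 0.16406524 0.41278834] [ 3.14152988e+00 -6.76026115e-04  2.99937166e-01]
```

View pics/chk.png

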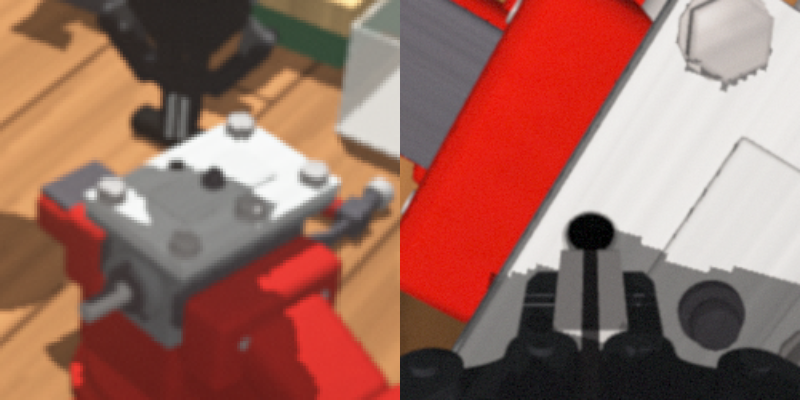

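The two cameras agree within 1.3 mm and the fingertips are over the hole. I'll hold there, rise, cross over high, and measure the bolt.

```bash
python3 - <<'E'
from h import *
bot.pause(2.2)
p=bot.state()["tcp_pos"]
bot.move_linear([p[0],p[1],.49],max_speed=.08)
bot.movep([.453,-.25,.40],[np.pi,0,.3]); 
im=wrist("w2"); land("wrist",im,[("hex_bolt_top",.051),("long_nut_top",.039),("cap_screw_top",.064),("wing_nut_top",.026)])
s=bot.state(); print(s["time_s"],s["tcp_pos"])
E
```

```text
wrist hex_bolt_top 0.73 [326.1 207.9] [ 0.4585 -0.2475  0.051 ] [ 0.4587 -0.2479  0.0494]
wrist long_nut_top 0.94 [280.7 263.6] [ 0.4381 -0.3061  0.039 ] [ 0.4381 -0.3066  0.0378]
wrist wing_nut_top 0.73 [364.6 255.6] [ 0.5046 -0.2829  0.026 ] [ 0.5075 -0.287   0.0126]
10.95 [ 0.45344858 -0.24927855  0.40028745]
```

View pics/w2.png

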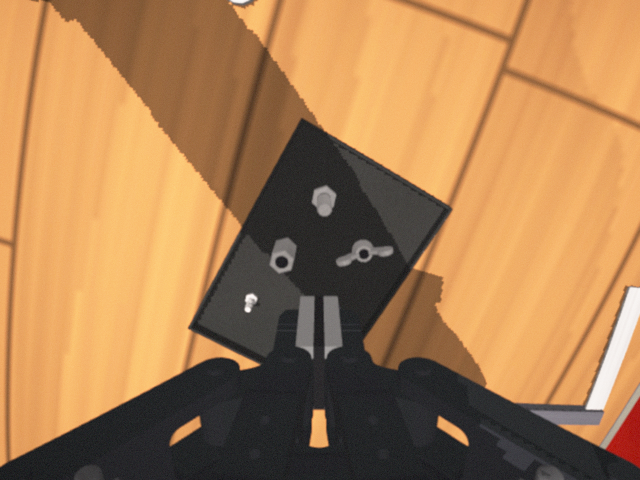

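The hex bolt's head is at (323, 199) and its shank end at about (325, 209). I'll refine the shank end from the depth maps.

```bash
python3 - <<'E'
from h import *
def top_end(im,c,r):
    ps=[]
    for v in range(c[1]-r,c[1]+r+1):
        for u in range(c[0]-r,c[0]+r+1):
            p=tomodel(im,(u,v),.051)[1]
            if .046<p[2]<.058: ps.append(np.r_[p,u,v])
    ps=np.array(ps); print(len(ps),ps.mean(0).round(4),np.ptp(ps,0).round(4)); return ps[:,:2].mean(0)
W=dict(np.load("w2.npz")); top_end(W,(325,208),12)
T=viewer.camera("top"); top_end(T,(395,289),5)
S=viewer.camera("scene"); top_end(S,(239,309),6)
g=cv2.resize(W["color"][180:230,295:345,::-1],(400,400),interpolation=0)
h=cv2.resize(cv2.imread("pics/top0.png")[277:302,383:408],(400,400),interpolation=0)
cv2.imwrite("pics/b.png",np.hstack([g,h]))
for im,uv in((W,(325.3,208.8)),(T,(394.7,288.5)),(S,(239,309.5))): print(tomodel(im,uv,.051)[0].round(4))
E
```

```text
177 [ 4.574000e-01 -2.492000e-01  4.930000e-02  3.240226e+02  2.089548e+02] [1.12e-02 1.15e-02 5.40e-03 1.40e+01 1.40e+01]
30 [ 4.583000e-01 -2.482000e-01  5.040000e-02  3.945000e+02  2.886667e+02] [0.0099 0.0105 0.0073 5.     5.    ]
26 [ 4.610e-01 -2.488e-01  4.870e-02  2.385e+02  3.100e+02] [1.21e-02 1.04e-02 4.70e-03 5.00e+00 4.00e+00]
[ 0.4582 -0.2484  0.051 ]
[ 0.4586 -0.2484  0.051 ]
[ 0.4624 -0.2485  0.051 ]
```

View pics/b.png

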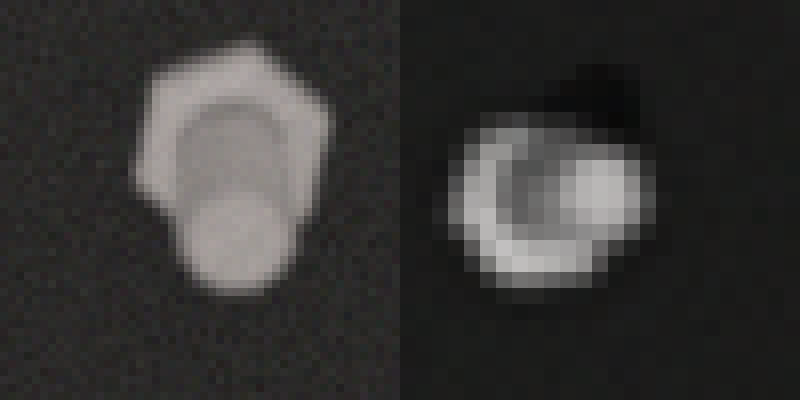

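The cameras agree to about 2 mm on (0.458, -0.249), with the shank end at z ≈ 0.05. Now I go down over it.

```bash
python3 - <<'E'
from h import *
bot.move_linear([.458,-.249,.39],max_speed=.05)
bot.move_linear([.458,-.249,.051+.025+bot.tip_reach],max_speed=.06)
s=bot.state(); print(s["time_s"],s["tcp_pos"],s["ee_rot"],s["force"])
wr=wrist("w3"); print([tomodel(wr,np.array(r["centre"])*[640,480],.051)[0].round(4) for r in viewer.landmark_of("wrist","hex_bolt_top")])
sc=viewer.camera("scene")["color"][:,:,::-1]
cv2.imwrite("pics/chk2.png",np.hstack([cv2.resize(sc[250:390,160:300],(400,400),interpolation=3),cv2.resize(wr["color"][140:390,200:450,::-1],(400,400))]))
E
```

```text
13.9167 [ 0.45809541 -0.24908799  0.24971141] [ 3.14111628e+00 -3.28964652e-04  2.99956641e-01] [-0.49306998 -0.55273971  0.18088551]
[array([ 0.4586, -0.2487,  0.051 ])]
```

View pics/chk2.png

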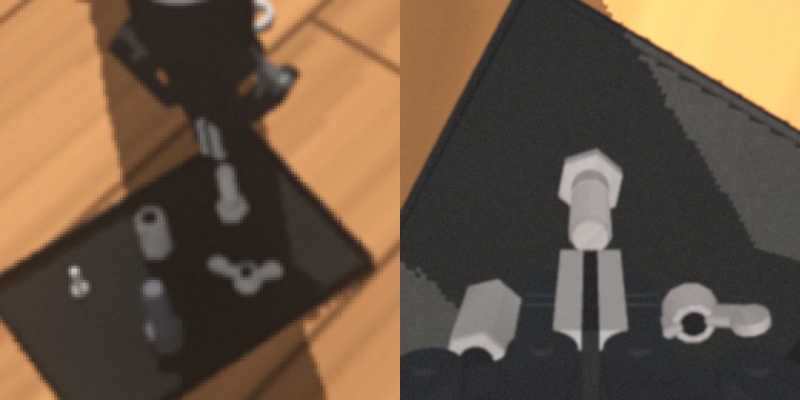

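The scene view seems to show the tips slightly left of the bolt axis. I'll project the expected points into it to check.

```bash
python3 - <<'E'
from h import *
S=viewer.camera("scene"); s=bot.state(); R=Ro.from_euler("xyz",s["ee_rot"]).as_matrix()
tip=s["tcp_pos"]+R@[0,0,bot.tip_reach]; print(tip,s["width"],s["time_s"])
P=np.array([tip,[.458,-.249,.051],[.458,-.249,.003]])
uv=cv2.projectPoints(P,np.array(S["rvec"],float),np.array(S["tvec"],float),S["mtx"],np.array(S["distortion"],float))[0][:,0]; print(uv.round(1))
# depth points of fingertips seen from scene
for v in range(290,316,2):
    print(v,[tuple((tomodel(S,(u,v),.05)[1]*1000).round().astype(int)) for u in range(230,244,2)])
c=cv2.resize(S["color"][270:340,200:270,::-1],(600,600),interpolation=3)
for p in uv: cv2.circle(c,tuple(((p-[200,270]+.5)*600/70).astype(int)),4,(0,0,255),1)
cv2.imwrite("pics/d.png",c)
E
```

```text
[ 0.4580751  -0.24905907  0.07613057] 0.002654325560359977 14.1167
[[235.6 300.6]
 [237.2 308.6]
 [240.  323.1]]
290 [(np.int64(462), np.int64(-260), np.int64(122)), (np.int64(466), np.int64(-259), np.int64(124)), (np.int64(469), np.int64(-257), np.int64(124)), (np.int64(473), np.int64(-255), np.int64(125)), (np.int64(478), np.int64(-255), np.int64(129)), (np.int64(478), np.int64(-250), np.int64(125)), (np.int64(488), np.int64(-253), np.int64(135))]
292 [(np.int64(460), np.int64(-260), np.int64(115)), (np.int64(467), np.int64(-261), np.int64(120)), (np.int64(472), np.int64(-260), np.int64(123)), (np.int64(476), np.int64(-258), np.int64(125)), (np.int64(476), np.int64(-254), np.int64(121)), (np.int64(476), np.int64(-249), np.int64(116)), (np.int64(488), np.int64(-254), np.int64(130))]
294 [(np.int64(462), np.int64(-262), np.int64(112)), (np.int64(463), np.int64(-258), np.int64(110)), (np.int64(466), np.int64(-256), np.int64(110)), (np.int64(473), np.int64(-257), np.int64(116)), (np.int64(474), np.int64(-253), np.int64(112)), (np.int64(473), np.int64(-248), np.int64(106)), (np.int64(48
[... 2656 characters left out ...]
nt64(440), np.int64(-224), np.int64(6))]
312 [(np.int64(421), np.int64(-240), np.int64(1)), (np.int64(424), np.int64(-238), np.int64(0)), (np.int64(429), np.int64(-236), np.int64(3)), (np.int64(458), np.int64(-254), np.int64(45)), (np.int64(462), np.int64(-252), np.int64(47)), (np.int64(464), np.int64(-248), np.int64(44)), (np.int64(443), np.int64(-227), np.int64(4))]
314 [(np.int64(426), np.int64(-244), np.int64(2)), (np.int64(429), np.int64(-242), np.int64(2)), (np.int64(433), np.int64(-240), np.int64(4)), (np.int64(436), np.int64(-237), np.int64(3)), (np.int64(463), np.int64(-253), np.int64(42)), (np.int64(465), np.int64(-250), np.int64(41)), (np.int64(465), np.int64(-245), np.int64(35))]
```

View pics/d.png

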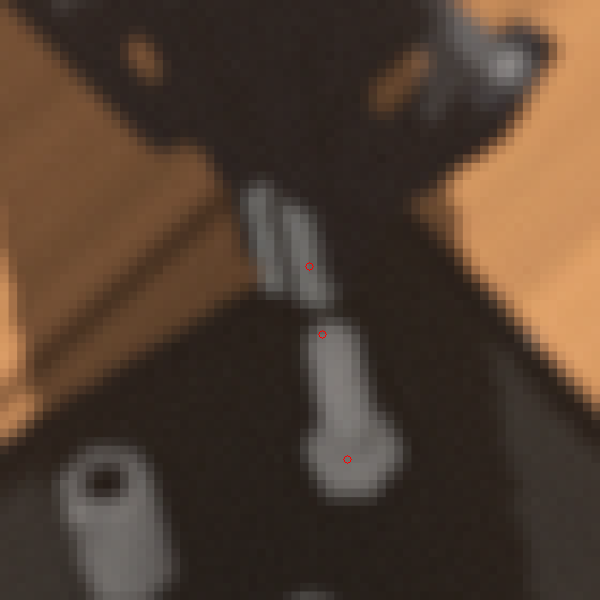

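The scene depth puts the near faces of the fingers around (0.467, -0.257). Taking off the 11 mm pad half-width gives about (0.460, -0.250), so the tips are above the bolt. The apparent shift is the camera seeing the near face. Handing in.

```bash
python3 - <<'E'
from h import *
bot.pause(2.0); s=bot.state(); print(s["time_s"],s["tcp_pos"],np.abs(s["qd"]).max(),s["force"]); bot.job_done()
E
```

```text
16.1167 [ 0.45800485 -0.2489774   0.24940626] 0.0010122518446101468 [-0.52010034  0.30157432 -0.46571118]
the job is handed in; nothing more can be done
```

The arm pointed at the empty bolt hole, then at the matching hex bolt in the tray, and I handed the job in at 16.1 s with it still pointing at the bolt.

- **Empty hole:** it is the middle one of the near row, at (0.503, 0.164). I held the shut fingertips about 26 mm above it for just over 2 s. The wrist and top cameras agreed on its position to 1.3 mm.
- **Hex bolt:** I rose, crossed over high and came down over its upper end at (0.458, -0.249). The fingertips finished about 25 mm above it. The wrist and top cameras agreed to about 1 mm.
- **Disagreement:** the scene camera placed the bolt about 3–4 mm further out in x, slightly more than its stated 2 mm calibration. In that view the fingers also looked left of the bolt, but its depth readings, corrected for pad width, put them at about (0.460, -0.250), above the bolt.
- **Last check:** the arm was still, and the force reading at the bolt was under 1 N on each axis, so there was no sign of contact. I did not log force along the way.

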